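# Open the push-latch cabinet and hang the slotted plate inside its door

### The arm

A 6-joint arm with a two-finger parallel gripper is mounted at the origin on a cart in front of the work surface, level with it; the furniture and walls round the work are solid. World frame = base frame: x ahead of the robot, y to its left, z up, the work surface at z = 0. Lengths are in m, angles in rad, forces in N, time in s.
With the tool pointing down it reaches from about 0.25 to 0.725 m from the base axis. Payload 4 kg.
Tool frame: the origin (TCP) lies between the finger pads; the fingertips stand 11 mm ahead of it and the grasp point (between the pads) lies 8 mm behind it (tcp_to_tips is the z of the fingertips in the tool frame, in m); z points along the fingers, y is the direction in which the jaws open and shut (so a half turn about z gives the same grasp; the last joint's range is limited). The gripper opens to 85 mm and grips with 20 to 120 N. Pads are 22 mm wide; open, the fingers measure 114 mm over their backs; the gripper's body (76 mm by 85 mm) begins 54 mm behind the grasp point. The pads swing forward as they close: fully open they stand 13 mm farther back than shut.
Start: joints at [-1.307, 0.241, 0.005, 1.335, 0, 1.571], TCP at [0.13, -0.483, 0.242] pointing down, gripper open.
Joint ranges: [-2.72, 2.72], [-1.05, 1.87], [-1.09, 1.28], [-1.99, 2.15], [-1.42, 1.44], [-3.14, 3.14]. Speed limits (rad/s): [2.79, 2.79, 3.14, 3.14, 3.14, 3.14].

### API

Orientations are given as a unit quaternion [x, y, z, w].
In Python, from workcell import * gives the robot as it stands.
- The arm moves only by the tool move_arm, never from a script. Its argument "moves" is a list that holds one entry, the list of rows, each a list of 7 numbers: the shift along the world's x, y, z in units of 500 mm (1.0 is 500 mm), then the turn, a rotation vector about the world's x, y, z in units of 30 degrees (1.0 is 30 degrees), then the closure, from -1 (fully open) to 1 (shut), so that 0 is half open. A call has 1 to 8 rows; each row shifts and turns the pose as measured when the row begins; what a row does not reach is not made up. A row lasts 1/12 s, in which the tool goes at most 41.7 mm and 7.16 degrees, less where a joint would pass 70% of its speed; a pose out of reach is approached as far as the arm can. A call with a number of a shift or a turn outside -1 to 1 is refused whole. A call with a gripper value outside its range is refused whole. The fingers move at their own pace and stop on an object; the grip force is fixed at half the most. Time passes only in rows, so rows that do not move let the fingers close. It gives the time, the measured TCP pose, the force and the opening at its end, in the units of the state.
- get_obs(): the state, without advancing time (a new reading comes with each control period).
- camera(name): name is "scene" or "top" or "wrist"; returns a dict with "pixels" (400x640x3 uint8, red, green, blue), "range_z" (400x640 float32, m along the optical axis (not along the pixel's ray), 0 where there is no reading), "fx", "fy", "cx", "cy" (pixels), "distortion" ([k1, k2, p1, p2, k3] as OpenCV has them; the pictures are not rectified), "extrinsics" (4x4, takes a point from camera to world coordinates). Camera axes: x right, y down, z forward; pixel columns grow to the right and rows downward; lengths in m; the calibration is good to about 2 mm. A picture is of the moment at which its call begins.
- job_done(): hands the job in, once; it reports no verdict.
The state is a dict: "clock": time; "joint_pos": joint angles; "joint_vel": joint speeds; "tau": joint torques, N m; "eef_pos": TCP position; "tool_rot": TCP orientation; "ft_force": force on the tool from outside, world axes, zero at the start; "ft_torque": the same for the moment, N m; "grip_width": finger opening in m.
Only numpy, scipy, OpenCV 4.12 (cv2) and the standard library are available. Lean on these libraries where they do the work, as an engineer would, in place of code of your own. Each camera call takes 0.05 s, during which the arm holds its last target.

### The job

Move the oil stone out of the way of the small cabinet's door, then press the handle-less door inward near its free edge until the catch lets go, and let it swing wide open. Then take the slotted plate from its wooden stand and hang it by its slot on the headed pin on the inside of the door. Leave the oil stone lying flat on the bench, the door wide open, and the other loose things where they stand.

Things in the scene. Friction and masses are not known exactly. Their poses are not given: they have to be found in the camera images.
- cabinet: Small wooden cabinet fixed to the bench, 120 deep (x) x 170 wide (y) x 155 high. Origin: centre of its underside; x from front to back, y to its left seen from the robot. Carcass front at x = -60; a plain plywood door covers it, outer face at x = -80 when shut, hinged at the left (vertical axis at x = -66, y = +83), free edge at the right (y = -83).
- cab_door (a joint): Door angle, rad: 0 shut, negative when pressed in (to -0.06), grows as it opens toward the robot and left; 1.66 wide open. Door 166 wide, 12 thick, 6 to 150 above the bench. A spring (about 1 N at the free edge, too weak to shove the oil stone) opens it fully in about 2 s once the catch is free, if the quarter circle of 170 radius before it is clear.
- catch (a joint): Slide of the hidden spring catch, m: 0 holding the door, 0.012 let go. It lets go when the door's free edge is pressed in 4 to 5 mm (5 to 6 N there, more nearer the hinge); a shorter press leaves the door latched. It does not catch again.
- door_press (a point): Centre of the round brass finger plate (26 diameter, flush) on the door's outer face, 20 from the free edge, 100 above the bench. Axes turn with the door: x points inward (the way to press while shut).
- door_pin (a point): Mid-length of the level steel pin on the door's inner face, 75 from the hinge, 118 above the bench (32 below the door's top). Axes turn with the door: x along the pin, away from the door; y from the free edge to the hinge; z up. Pin 8 in diameter; free shank from the door face (x = -14) to a head 18 in diameter, 5 thick (x = 14 to 19). Door open: x points to the robot's right.
- door_hook (a point): Tip of the catch's hook on the door's inner face, 144 from the hinge, 25 out from the face, 19 to 27 above the bench: pass the plate above it.
- slot_plate: Flat upright aluminium plate, 6 thick, 95 high, x = -37 to +40, with a neck and a dark wooden grip block on top, 153 high in all, about 160 g; stands in the stand. Origin: middle of its lower edge; x along its width toward the slot's open side, y thickness, z up. Side slot 14 high (z = 60 to 74) from the edge x = +40 in to x = -7.
- plate_seat (a point): x = 0, z = 75 of the plate: where the pin's axis lies when the plate hangs. Over x = -7 to +7 the slot rises here in a pocket to z = 79. So while the plate slides sideways over the pin it must be about 8 higher than its hung height, and is then lowered. Same axes as the plate.
- plate_grip (a point): z = 137 of the plate, in its wooden grip block, which is 44 wide (x), 16 thick (y) and spans z = 113 to 153: pinch it across y from above.
- stand: Pale wooden stand fixed to the bench, 100 (x) x 60 (y) x 34 high, with a groove along x, 9 wide, its floor 12 above the bench; the plate's foot stands in it and lifts straight out. Origin: centre of its underside.
- oil_stone: Oil stone in its wooden tray, 54 (x) x 165 (y) x 29 high, about 0.6 kg, lying before the cabinet door. Origin: centre of its underside. The tray is 16 high, the stone on it 42 wide. There is clear space for it to the left of the opened door.
- saddle_block: Dark hardwood block, fixed at the left front of the bench, 59 (x) x 291 (y) x 105 high, with a clamp on a rod before it up to 290 high: keep clear of both. Origin: centre of its underside.
- lid_box: Pine box with its lid standing open, fixed at the right rear, 147 (x) x 194 (y) x 136 high, the lid's edge higher: keep clear. Origin: centre of its underside.
- mug: white mug, 93 tall, standing on the bench; a bystander, leave it. Origin: its underside.
- glass_jar: lidded glass jar, 63 diameter, 99 tall, standing on the bench; a bystander, leave it. Origin: its underside.
- brass_weight: turned brass weight, 35 diameter, 44 tall, standing on the bench; a bystander, leave it. Origin: its underside.
- masking_tape: roll of masking tape lying flat, 96 diameter, 25 high, standing on the bench; a bystander, leave it. Origin: its underside.
- cork_block: cork sanding block, 51 x 86 x 29, standing on the bench; a bystander, leave it. Origin: its underside.
There are look-alikes about, which are no part of the job. Leave any orange or red look-alike of the slot_plate alone.

How it is judged:
On the way, in this order (a step that is already met when the one before it is completed fails the run):
1. the door has been pressed in and its catch has let go (value of joint catch above 0.009 m), for 0.1 s.
2. the door stands wide open (value of joint cab_door above 1.55 rad), for 0.2 s.
3. the plate hangs on the pin by its slot, let go (x of plate_seat in the frame of door_pin between -0.012 and 0.014 m and y of plate_seat in the frame of door_pin between -0.008 and 0.008 m and z of plate_seat in the frame of door_pin between -0.006 and 0.005 m and angle between slot_plate's own z axis and vertical below 0.25 rad and contact force between slot_plate and cab_door above 0.3 N and contact force between the fingers and slot_plate below 0.05 N), for 0.2 s.
At the end, for the whole second after the job is handed in: The door is open by more than 1.55 rad; the plate hangs at rest on the pin with the pin in its slot's pocket (seat within 8 mm sideways, 6 mm in height, between door and head), less than 0.25 rad off upright and released; the oil stone lies flat on the bench at rest (all of step 3 and value of joint cab_door above 1.55 rad and linear speed of slot_plate below 0.05 m/s and height (world z) of oil_stone between -0.01 and 0.01 m and angle between oil_stone's own z axis and vertical below 0.1 rad and linear speed of oil_stone below 0.02 m/s); the robot touches nothing.
It fails at once if the mug is moved by more than 40 mm (distance of mug from where it was at the start of the episode above 0.04 m).
It fails at once if the glass jar is moved by more than 40 mm (distance of glass_jar from where it was at the start of the episode above 0.04 m).
It fails at once if the brass weight is moved by more than 40 mm (distance of brass_weight from where it was at the start of the episode above 0.04 m).
It fails at once if the masking tape is moved by more than 40 mm (distance of masking_tape from where it was at the start of the episode above 0.04 m).
It fails at once if the cork block is moved by more than 40 mm (distance of cork_block from where it was at the start of the episode above 0.04 m).
It also fails if it takes over 64 s, if anything falls off the work surface, if the arm or the gripper's body presses on something with over 40 N, if the wrist force passes 120 N, or if a joint passes its speed limit or range.

## Working session

There is one attempt and no reset: what is moved stays moved. The work goes in short steps, Python scripts to look and compute and a tool call to move; the robot and the scene stay as the last step left them, time stands still between calls to the robot, and variables do not carry over. Pictures are saved under pics/ and viewed, and the job is handed in when it is done.

Besides the shell and the picture viewer there is one more tool, called after "Request:" as name(argument=value, ...) on one line, values as JSON. move_arm: Moves the arm, as the interface text tells. Shifts and turns lie within -1 to 1; 1 stands for 500 mm of shift or 30 degrees of turn. Its arguments: {"type":"object","properties":{"moves":{"type":"array","items":{"type":"array","items":{"type":"array","items":{"type":"number"}}}}},"required":["moves"]}

```bash
mkdir -p pics; ls; cat > h.py <<'E'
from workcell import *
import numpy as np, cv2, pickle
def grab(n,save=None):
    c=camera(n)
    if save: cv2.imwrite('pics/'+save,c['pixels'][:,:,::-1])
    pickle.dump(c,open(f'{n}.pkl','wb'))
    return c
def load(n): return pickle.load(open(f'{n}.pkl','rb'))
def ray(c,u,v):
    K=np.array([[c['fx'],0,c['cx']],[0,c['fy'],c['cy']],[0,0,1]])
    p=cv2.undistortPoints(np.array([[[u,v]]],float),K,np.array(c['distortion']))[0,0]
    E=np.array(c['extrinsics']); return E[:3,3],E[:3,:3]@np.array([p[0],p[1],1.])
def onz(c,u,v,z):
    o,d=ray(c,u,v); return o+d*(z-o[2])/d[2]
def pt(c,u,v):
    o,d=ray(c,u,v); return o+d*c['range_z'][int(v),int(u)]
def cloud(c):
    K=np.array([[c['fx'],0,c['cx']],[0,c['fy'],c['cy']],[0,0,1]])
    H,W=c['range_z'].shape
    g=np.stack(np.meshgrid(np.arange(W),np.arange(H)),-1).reshape(-1,1,2).astype(float)
    p=cv2.undistortPoints(g,K,np.array(c['distortion']))[:,0]
    E=np.array(c['extrinsics'])
    d=np.c_[p,np.ones(len(p))]*c['range_z'].reshape(-1,1)
    return (E[:3,3]+d@E[:3,:3].T).reshape(H,W,3)
E
python3 - <<'E'
from h import *
print(get_obs())
for n in ['scene','top','wrist']:
    c=grab(n,n+'0.png'); print(n,c['fx'],np.round(c['extrinsics'],3).tolist())
E
```

```text
pics
{'clock': 0.0, 'joint_pos': array([-1.30703423e+00,  2.41411540e-01,  3.74894692e-03,  1.33521025e+00,
       -1.24697771e-05,  1.57080150e+00]), 'joint_vel': array([ 2.03452456e-03,  2.98021579e-05, -2.76744620e-04, -1.79440862e-03,
       -1.70276318e-03,  8.49546988e-04]), 'tau': array([-2.66909221e-03, -3.72320652e+01,  2.52405918e+01,  1.69915828e-02,
       -8.87130795e-05,  1.73854471e-05]), 'eef_pos': array([ 0.13019681, -0.48212811,  0.24142309]), 'tool_rot': array([ 9.91316097e-01,  1.31496457e-01, -1.42713504e-04, -1.02842273e-03]), 'ft_force': array([0.30148132, 1.10500128, 0.62997427]), 'ft_torque': array([-0.01878096, -0.03748121,  0.00360247]), 'grip_width': 0.08563259533463684}
scene 382.1712730554402 [[-0.883, -0.365, 0.295, 0.165], [-0.469, 0.666, -0.58, 0.795], [0.015, -0.651, -0.759, 0.989], [0.0, 0.0, 0.0, 1.0]]
top 414.50672258896657 [[0.013, -0.971, 0.239, 0.235], [-1.0, -0.014, -0.003, 0.108], [0.007, -0.239, -0.971, 1.35], [0.0, 0.0, 0.0, 1.0]]
wrist 333.65109528847864 [[0.261, -0.918, -0.3, 0.207], [-0.965, -0.249, -0.079, -0.461], [-0.002, 0.31, -0.951, 0.372], [0.0, 0.0, 0.0, 1.0]]
```

View pics/scene0.png

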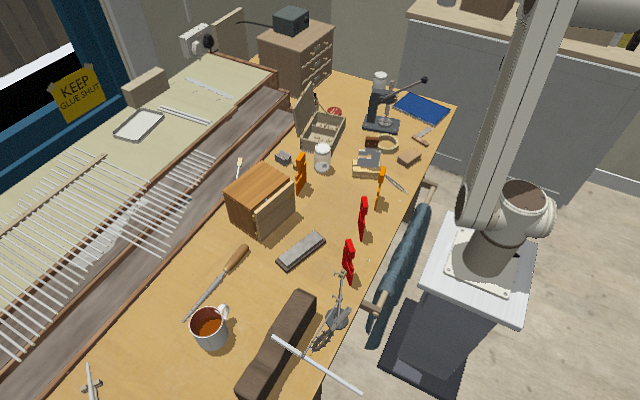

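View pics/top0.png

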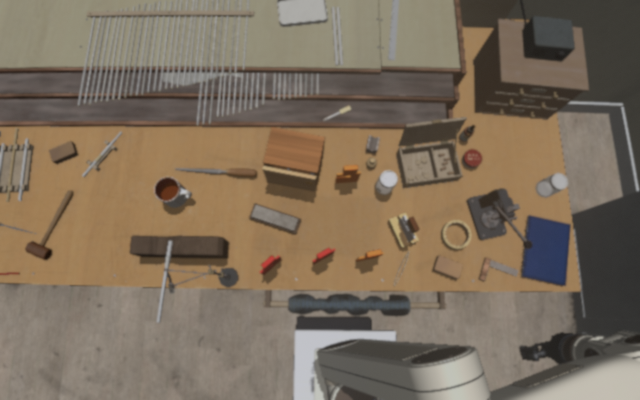

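Candidates for the plate in the top view are red at (270,264) and (324,255), orange at (347,174) and (369,256), and an aluminium plate with a dark grip in a pale stand at (405,230). The description (aluminium, dark grip, pale stand) fits the last one. I'll check it in a close crop.

```bash
python3 - <<'E'
from h import *
s=load('scene')['pixels'][:,:,::-1]; t=load('top')['pixels'][:,:,::-1]
a=cv2.resize(t[120:290,240:480],None,fx=3.3,fy=3.3,interpolation=cv2.INTER_CUBIC)
b=cv2.resize(s[100:300,210:430],None,fx=3,fy=3,interpolation=cv2.INTER_CUBIC)
cv2.imwrite('pics/tcrop.png',a);cv2.imwrite('pics/scrop.png',b)
E
```

```text
(no output)
```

View pics/tcrop.png

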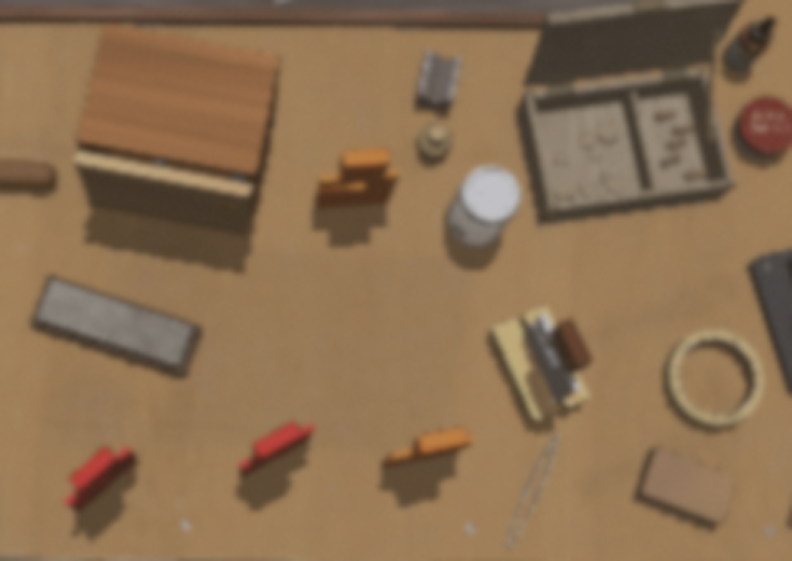

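View pics/scrop.png

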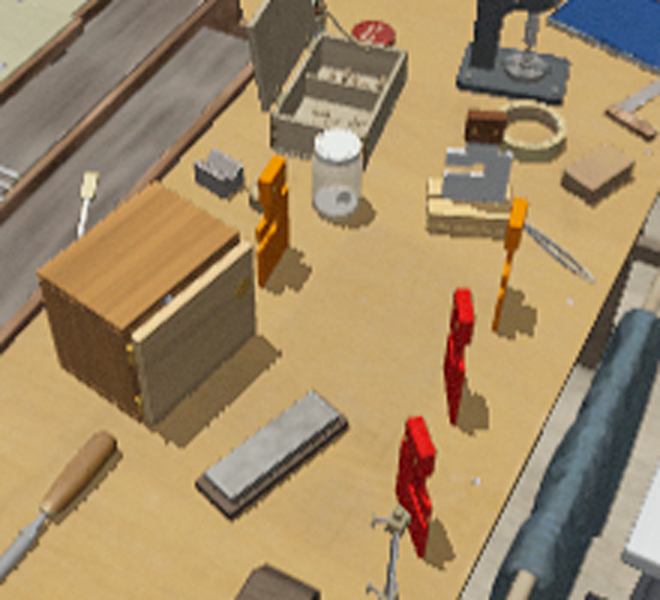

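```bash
python3 - <<'E'
from h import *
t=load('top'); P=cloud(t)
def q(n,u,v): print(n,(u,v),np.round(pt(t,u,v),3))
for n,u,v in [('cabtop',295,150),('cab c',270,131),('cab c',323,137),('stone',275,217),('grip',413,225),('plate',403,230),('mug',168,188),('jar',388,180),('weight',371,162),('tape',444,232),('cork',447,266),('saddle',180,245),('clampbase',228,277),('chisel',240,172),('box',400,160),('bench',260,245),('red1',270,264),('red2',324,255),('or1',369,256),('or2',347,172),('rod',165,280),('rodlow',200,272)]: q(n,u,v)
# cabinet top
m=(abs(P[...,2]-.155)<.006)&(P[...,0]>.4)
n,l,st,ce=cv2.connectedComponentsWithStats(m.astype(np.uint8))
for i in range(1,n):
    if st[i][4]>200:
        X=P[l==i]; r=cv2.minAreaRect((X[:,:2]*1000).astype(np.float32)); print('cab',st[i],r,np.round(cv2.boxPoints(r),1).tolist(),X[:,2].mean())
m=(P[...,2]>.008)&(P[...,2]<.04)&(P[...,0]>.25)
n,l,st,ce=cv2.connectedComponentsWithStats(m.astype(np.uint8))
for i in range(1,n):
    if st[i][4]>200:
        X=P[l==i]; r=cv2.minAreaRect((X[:,:2]*1000).astype(np.float32)); print('low',st[i],np.round(ce[i]),r,X[:,2].mean())
s=load('scene');S=cloud(s)
# door outer face points in scene : region 
for u,v in [(275,210),(288,190),(258,215),(240,205)]: print(u,v,np.round(pt(s,u,v),3))
# scene cloud plate: 
for u,v in [(365,152),(357,158),(372,140)]: print(u,v,np.round(pt(s,u,v),3))
E
```

```text
cabtop (295, 150) [0.689 0.164 0.151]
cab c (270, 131) [0.816 0.261 0.   ]
cab c (323, 137) [0.729 0.079 0.161]
stone (275, 217) [0.503 0.23  0.029]
grip (413, 225) [ 0.458 -0.186  0.163]
plate (403, 230) [ 0.464 -0.184  0.037]
mug (168, 188) [0.593 0.586 0.039]
jar (388, 180) [ 0.614 -0.13   0.095]
weight (371, 162) [ 0.693 -0.085  0.039]
tape (444, 232) [ 0.462 -0.323  0.021]
cork (447, 266) [ 0.351 -0.325  0.026]
saddle (180, 245) [0.397 0.508 0.104]
clampbase (228, 277) [0.308 0.372 0.027]
chisel (240, 172) [0.653 0.351 0.033]
box (400, 160) [ 0.7   -0.182  0.043]
bench (260, 245) [ 0.415  0.278 -0.001]
red1 (270, 264) [0.341 0.229 0.139]
red2 (324, 255) [0.368 0.073 0.152]
or1 (369, 256) [ 0.367 -0.057  0.154]
or2 (347, 172) [0.626 0.003 0.134]
rod (165, 280) [0.291 0.539 0.12 ]
rodlow (200, 272) [ 0.324  0.469 -0.   ]
cab [ 263  127   62   46 1995] ((690.6824340820312, 169.4865264892578), (169.94419860839844, 121.25529479980469), 79.74472045898438) [[615.9000244140625, 96.69999694824219], [735.2000122070312, 75.0999984741211], [765.5, 242.3000030517578], [646.2000122070312, 263
[... 2744 characters left out ...]
988915570628
low [442 220  30  30 320] [456. 234.] ((455.69073486328125, -364.5700988769531), (94.07220458984375, 94.23035430908203), 2.3092281818389893) 0.021243240749805017
low [433 256  30  23 426] [448. 267.] ((347.7514343261719, -329.10089111328125), (84.79499053955078, 51.06471252441406), 69.42278289794922) 0.02584648954115903
low [219 268  20  19 256] [229. 277.] ((308.6117248535156, 371.80194091796875), (54.79552459716797, 62.854862213134766), 67.28111267089844) 0.014332510868268797
275 210 [0.613 0.192 0.098]
288 190 [0.603 0.129 0.133]
258 215 [0.627 0.257 0.135]
240 205 [0.688 0.257 0.145]
365 152 [ 0.477 -0.181  0.1  ]
357 158 [ 0.526 -0.247 -0.003]
372 140 [ 0.459 -0.181  0.161]
```

```bash
python3 - <<'E'
from h import *
for n in ['top','scene']:
    P=cloud(load(n))
    m=(P[...,0]>.2)&(P[...,0]<.5)&(P[...,1]>.3)&(P[...,1]<.75)&(P[...,2]>.13)
    X=P[m]; print(n,len(X))
    for z in np.arange(.13,.34,.03):
        Y=X[(X[:,2]>=z)&(X[:,2]<z+.03)]
        if len(Y): print(round(z,2),len(Y),np.round(Y.min(0),3),np.round(Y.max(0),3))
    m=(P[...,0]>.52)&(P[...,0]<.68)&(P[...,1]>.48)&(P[...,1]<.7)&(P[...,2]>.02)&(P[...,2]<.11)
    print('mug',P[m].min(0),P[m].max(0))
    m=(P[...,0]>.33)&(P[...,0]<.48)&(P[...,1]>.3)&(P[...,1]<.7)&(P[...,2]>.09)&(P[...,2]<.12)
    print('saddle',P[m].min(0),P[m].max(0))
E
```

```text
top 223
0.13 14 [0.289 0.372 0.135] [0.312 0.521 0.159]
0.16 16 [0.29  0.371 0.165] [0.311 0.517 0.189]
0.19 18 [0.281 0.372 0.19 ] [0.312 0.51  0.219]
0.22 118 [0.27  0.362 0.223] [0.327 0.487 0.249]
0.25 50 [0.251 0.372 0.25 ] [0.313 0.479 0.279]
0.28 7 [0.253 0.457 0.28 ] [0.264 0.47  0.283]
mug [0.53480405 0.50125473 0.02075904] [0.61930529 0.61375324 0.09853839]
saddle [0.3317206  0.37966056 0.09001529] [0.42803502 0.66734968 0.11990884]
scene 656
0.13 85 [0.282 0.376 0.13 ] [0.315 0.525 0.16 ]
0.16 125 [0.275 0.373 0.16 ] [0.313 0.52  0.19 ]
0.19 95 [0.272 0.376 0.19 ] [0.313 0.507 0.22 ]
0.22 214 [0.261 0.361 0.22 ] [0.331 0.494 0.25 ]
0.25 117 [0.252 0.371 0.25 ] [0.317 0.483 0.28 ]
0.28 20 [0.251 0.457 0.28 ] [0.264 0.472 0.284]
mug [0.53512569 0.50324816 0.02009832] [0.61628477 0.61331717 0.09552347]
saddle [0.33029845 0.38138078 0.09001257] [0.42862496 0.66942404 0.1198655 ]
```

Request:
move_arm(moves=[[[0.037,0.072,0,0,0,0.2,-1],[0.037,0.072,0,0,0,0.2,-1],[0.037,0.072,0,0,0,0.2,-1],[0.037,0.072,0,0,0,0.2,-1],[0.037,0.072,0,0,0,0.2,-1],[0.037,0.072,0,0,0,0.2,-1],[0.037,0.072,0,0,0,0.2,-1],[0.037,0.072,0,0,0,0.2,-1]]])

```text
clock: 0.82
eef_pos: [0.2764, -0.1898, 0.2372]
tool_rot: [0.847, 0.532, -0.001, -0.002]
ft_force: [0.5, -0.8, -0.0]
grip_width: 0.0855
```

Request:
move_arm(moves=[[[0.038,0.072,0,0,0,0.15,-1],[0.038,0.072,0,0,0,0.15,-1],[0.038,0.072,0,0,0,0,-1],[0.038,0.072,0,0,0,0,-1],[0.038,0.072,0,0,0,0,-1],[0.038,0.072,0,0,0,0,-1],[0.038,0.072,0,0,0,0,-1],[0.038,0.072,0,0,0,0,-1]]])

```text
clock: 1.48
eef_pos: [0.4265, 0.1083, 0.2375]
tool_rot: [0.798, 0.603, -0.0, 0.0]
ft_force: [0.5, -1.4, 0.1]
grip_width: 0.0854
```

Request:
move_arm(moves=[[[0.04,0.075,0,0,0,0,-1],[0.04,0.075,0,0,0,0,-1],[0.04,0.075,0,0,0,0,-1],[0,0,0,0,0,0,-1]]])

```text
clock: 1.82
eef_pos: [0.4857, 0.2254, 0.2347]
tool_rot: [0.796, 0.606, 0.0, -0.0]
ft_force: [0.8, -0.3, -0.6]
grip_width: 0.0853
```

```bash
cat >> h.py <<'E'
from scipy.spatial.transform import Rotation as R
def st():
    o=get_obs(); y=R.from_quat(o['tool_rot']).as_matrix()
    print('t',round(o['clock'],2),'pos',np.round(o['eef_pos'],4),'jaw',round(np.degrees(np.arctan2(y[1,1],y[0,1])),1),'z',np.round(y[:,2],3),'q',np.round(o['joint_pos'],2),'F',np.round(o['ft_force'],1),'w',round(o['grip_width'],4)); return o
E
python3 - <<'E'
from h import *
st(); c=grab('wrist','w1.png'); P=cloud(c)
m=(P[...,2]>.008)&(P[...,2]<.04)&(P[...,0]>.4)&(P[...,0]<.58)&(P[...,1]>.1)&(P[...,1]<.36)
X=P[m]; r=cv2.minAreaRect((X[:,:2]*1000).astype(np.float32)); print(r,len(X))
m&=P[...,2]>.026
X=P[m]; r=cv2.minAreaRect((X[:,:2]*1000).astype(np.float32)); print(r,len(X))
E
```

```text
t 1.82 pos [0.4857 0.2254 0.2347] jaw -15.4 z [-0.  0. -1.] q [0.43 0.31 0.08 1.34 0.   2.27] F [ 0.8 -0.3 -0.6] w 0.0853
((502.22943115234375, 232.889404296875), (164.80970764160156, 54.14494323730469), 71.9935073852539) 7751
((502.2441711425781, 232.8861083984375), (147.88446044921875, 42.16661071777344), 71.92053985595703) 5759
```

Request:
move_arm(moves=[[[0.033,0.015,-0.03,0,0,-0.087,-1],[0,0,-0.08,0,0,0,-1],[0,0,-0.08,0,0,0,-1],[0,0,-0.08,0,0,0,-1],[0,0,-0.08,0,0,0,-1],[0,0,-0.02,0,0,0,-1],[0,0,0,0,0,0,-1]]])

```text
clock: 2.45
eef_pos: [0.4983, 0.2251, 0.0459]
tool_rot: [0.811, 0.585, 0.0, 0.002]
ft_force: [-1.1, -1.1, 0.4]
grip_width: 0.0851
```

```bash
python3 - <<'E'
from h import *
st()
E
```

```text
t 2.45 pos [0.4983 0.2251 0.0459] jaw -18.4 z [ 0.002 -0.003 -1.   ] q [ 0.43  0.49 -0.17  0.9  -0.    2.32] F [-1.1 -1.1  0.4] w 0.0851
```

Request:
move_arm(moves=[[[0.009,0.018,0,0,0,0.01,-1],[0,0,-0.03,0,0,0,-1],[0,0,-0.03,0,0,0,-1],[0,0,-0.006,0,0,0,-1],[0,0,0,0,0,0,-1]]])

```text
clock: 2.87
eef_pos: [0.5065, 0.2341, 0.0181]
tool_rot: [0.81, 0.586, 0.003, 0.002]
ft_force: [-0.8, -0.2, 0.3]
grip_width: 0.0856
```

```bash
python3 - <<'E'
from h import *
st()
E
```

```text
t 2.87 pos [0.5065 0.2341 0.0181] jaw -18.2 z [ 0.008  0.    -1.   ] q [ 0.43  0.54 -0.17  0.85 -0.    2.32] F [-0.8 -0.2  0.3] w 0.0856
```

Request:
move_arm(moves=[[[-0.008,-0.001,-0.012,0,0,0,-1],[0,0,-0.002,0,0,0,1],[0,0,0,0,0,0,1],[0,0,0,0,0,0,1],[0,0,0,0,0,0,1],[0,0,0,0,0,0,1],[0,0,0,0,0,0,1]]])

```text
clock: 3.45
eef_pos: [0.5043, 0.2352, 0.0161]
tool_rot: [0.81, 0.586, 0.007, 0.003]
ft_force: [0.7, -0.0, -0.7]
grip_width: 0.0524
```

```bash
python3 - <<'E'
from h import *
st(); grab('wrist','w2.png')
E
```

```text
t 3.45 pos [0.5043 0.2352 0.0161] jaw -18.2 z [ 0.014  0.004 -1.   ] q [ 0.44  0.54 -0.19  0.83 -0.    2.33] F [ 0.7 -0.  -0.7] w 0.0524
```

View pics/w2.png

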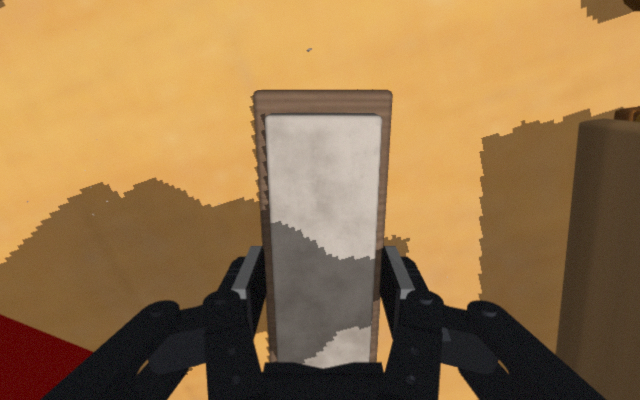

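Request:
move_arm(moves=[[[0,0,0.04,0,0,0,1],[0,0,0.06,0,0,0,1],[0,0,0.04,0,0,0,1],[0,0,0,0,0,0,1]]])

```text
clock: 3.83
eef_pos: [0.4995, 0.2328, 0.0829]
tool_rot: [0.81, 0.586, 0.0, 0.001]
ft_force: [1.2, 0.9, -5.8]
grip_width: 0.0519
```

```bash
python3 - <<'E'
from h import *
st(); grab('wrist','w3.png')
E
```

```text
t 3.83 pos [0.4995 0.2328 0.0829] jaw -18.2 z [ 0.002 -0.002 -1.   ] q [ 0.44  0.46 -0.12  0.99 -0.    2.33] F [ 1.2  0.9 -5.8] w 0.0519
```

View pics/w3.png

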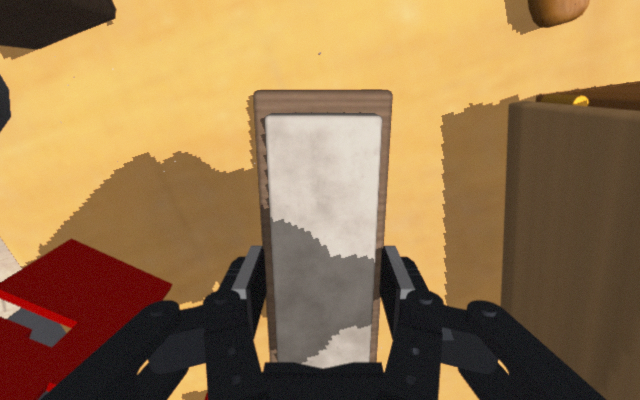

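The stone is gripped and lifted; the wrist force reads 5.8 N, which matches its weight. Next I carry it left while turning.

Request:
move_arm(moves=[[[0.005,0.06,0,0,0,0.2,1],[0.005,0.06,0,0,0,0.2,1],[0.005,0.06,0,0,0,0.2,1],[0.01,0.06,0,0,0,0.2,1],[0.01,0.06,0,0,0,0.2,1],[0.01,0.04,0,0,0,0.2,1],[0.01,0.02,0,0,0,0.2,1],[0,0,0,0,0,0,1]]])

```text
clock: 4.55
eef_pos: [0.5179, 0.413, 0.0608]
tool_rot: [0.533, 0.846, -0.013, 0.001]
ft_force: [0.1, 0.0, -5.1]
grip_width: 0.0517
```

```bash
python3 - <<'E'
from h import *
st(); grab('scene','s3.png')
E
```

```text
t 4.55 pos [0.5179 0.413  0.0608] jaw 25.6 z [-0.012 -0.022 -1.   ] q [ 0.68  0.7   0.24  1.14 -0.01  1.8 ] F [ 0.1  0.  -5.1] w 0.0517
```

View pics/s3.png

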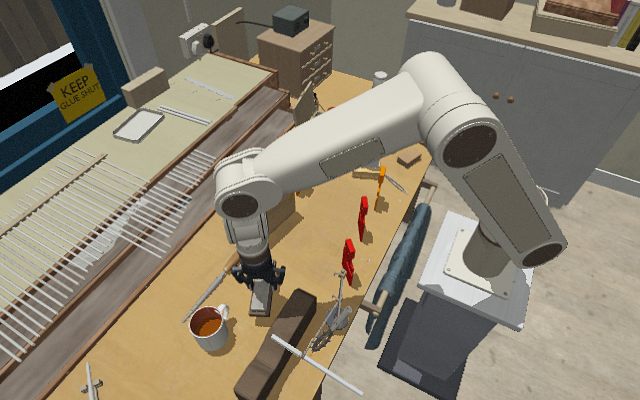

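Request:
move_arm(moves=[[[0.01,0,-0.03,0.042,-0.023,0,1],[0.005,0,-0.03,0,0,0,1],[0,0,-0.02,0,0,0,1],[0,0,0,0,0,0,1]]])

```text
clock: 4.93
eef_pos: [0.523, 0.4092, 0.0156]
tool_rot: [0.538, 0.843, -0.003, -0.001]
ft_force: [0.2, 4.0, 6.7]
grip_width: 0.0523
```

```bash
python3 - <<'E'
from h import *
st()
E
```

```text
t 4.93 pos [0.523  0.4092 0.0156] jaw 24.9 z [-0.005 -0.003 -1.   ] q [0.66 0.73 0.18 1.02 0.   1.8 ] F [0.2 4.  6.7] w 0.0523
```

Request:
move_arm(moves=[[[0,0,0,0,0,0,-1],[0,0,0,0,0,0,-1],[0,0,0,0,0,0,-1],[0,0,0,0,0,0,-1],[0,0,0.06,0,0,0,-1],[0,0,0.08,0,0,0,-1],[0,0,0.08,0,0,0,-1],[0,0,0.08,0,0,0,-1]]])

```text
clock: 5.6
eef_pos: [0.5163, 0.3997, 0.1594]
tool_rot: [0.542, 0.84, -0.015, -0.004]
ft_force: [0.8, 1.2, 0.7]
grip_width: 0.0852
```

```bash
python3 - <<'E'
from h import *
st(); c=grab('wrist','w4.png'); P=cloud(c)
m=(P[...,2]>.008)&(P[...,2]<.04)&(P[...,0]>.44)&(P[...,0]<.61)&(P[...,1]>.3)&(P[...,1]<.51)
X=P[m]; r=cv2.minAreaRect((X[:,:2]*1000).astype(np.float32)); print(r,len(X))
E
```

```text
t 5.6 pos [0.5163 0.3997 0.1594] jaw 24.3 z [-0.023 -0.02  -1.   ] q [ 0.66  0.61  0.36  1.35 -0.    1.81] F [0.8 1.2 0.7] w 0.0852
((524.43896484375, 405.7203674316406), (54.16423797607422, 164.89724731445312), 24.767580032348633) 11731
```

View pics/w4.png

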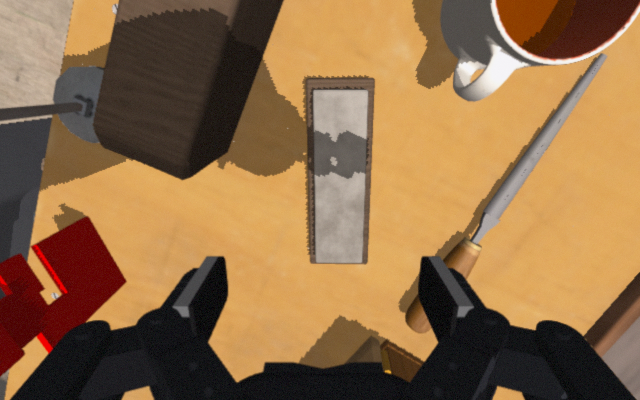

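Request:
move_arm(moves=[[[0,-0.07,0,0.038,-0.044,0.2,1],[0,-0.08,0,0,0,0.22,1],[0,-0.08,0,0,0,0.22,1],[0,-0.08,0,0,0,0.22,1],[0.01,-0.08,0,0,0,0.22,1],[0.01,-0.08,0,0,0,0.22,1],[0.01,-0.06,0,0,0,0.22,1],[0,0,0,0,0,0.2,1]]])

```text
clock: 6.32
eef_pos: [0.5375, 0.1387, 0.1794]
tool_rot: [0.107, 0.994, 0.018, 0.004]
ft_force: [0.1, -0.1, -0.5]
grip_width: 0.0
```

```bash
python3 - <<'E'
from h import *
st()
E
```

```text
t 6.32 pos [0.5375 0.1387 0.1794] jaw 77.7 z [ 0.012  0.035 -0.999] q [0.24 0.37 0.01 1.2  0.03 0.45] F [ 0.1 -0.1 -0.5] w 0.0
```

Request:
move_arm(moves=[[[0.005,-0.013,-0.05,-0.067,0.023,0.07,1],[0,0,-0.05,0,0,0,1],[0,0,-0.03,0,0,0,1],[0,0,0,0,0,0,1]]])

```text
clock: 6.65
eef_pos: [0.5433, 0.1269, 0.1171]
tool_rot: [0.091, 0.996, 0.001, 0.005]
ft_force: [-1.2, 0.1, 0.3]
grip_width: -0.0004
```

```bash
python3 - <<'E'
from h import *
st(); c=grab('scene','s5.png')
cv2.imwrite('pics/s5c.png',cv2.resize(c['pixels'][100:300,180:400,::-1],None,fx=3,fy=3))
E
```

```text
t 6.65 pos [0.5433 0.1269 0.1171] jaw 79.5 z [ 0.01  0.   -1.  ] q [ 0.23  0.43 -0.06  1.07 -0.    0.41] F [-1.2  0.1  0.3] w -0.0004
```

View pics/s5c.png

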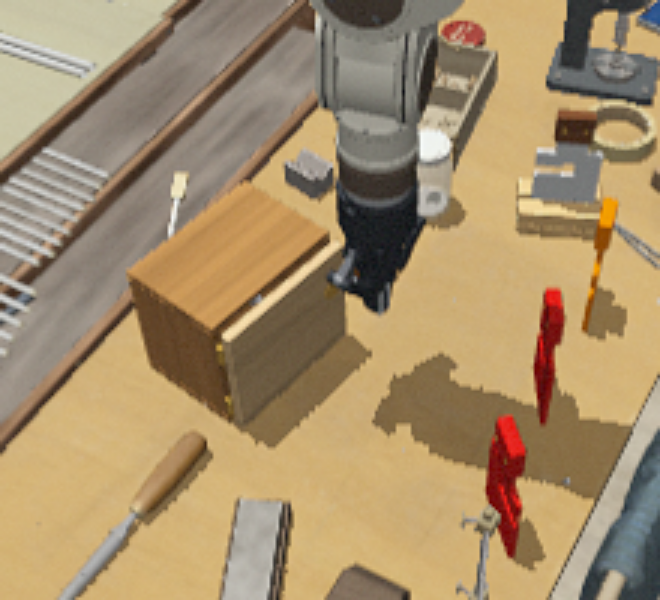

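Request:
move_arm(moves=[[[0.04,-0.007,0,-0.0,0.02,0,1],[0.03,-0.005,0,0,0,0,1],[0,0,0,0,0,0,1]]])

```text
clock: 6.95
eef_pos: [0.5793, 0.1214, 0.1215]
tool_rot: [0.091, 0.996, 0.001, 0.001]
ft_force: [0.5, -0.2, 1.3]
grip_width: 0.0001
```

```bash
python3 - <<'E'
from h import *
st()
E
```

```text
t 6.95 pos [0.5793 0.1214 0.1215] jaw 79.6 z [ 0.002  0.001 -1.   ] q [0.21 0.49 0.05 1.13 0.   0.39] F [ 0.5 -0.2  1.3] w 0.0001
```

Request:
move_arm(moves=[[[0.012,-0.002,-0.006,0,0,0,1],[0.01,-0.002,0,0,0,0,1],[0,0,0,0,0,0,1]]])

```text
clock: 7.2
eef_pos: [0.5907, 0.1201, 0.1208]
tool_rot: [0.091, 0.996, 0.001, 0.002]
ft_force: [0.6, -0.6, -0.2]
grip_width: -0.0001
```

Request:
move_arm(moves=[[[0.006,-0.001,0,0,0,0,1],[0,0,0,0,0,0,1]]])

```text
clock: 7.37
eef_pos: [0.5911, 0.12, 0.1208]
tool_rot: [0.09, 0.996, 0.001, -0.001]
ft_force: [-4.4, 1.1, 2.0]
grip_width: -0.0002
```

Request:
move_arm(moves=[[[0.012,-0.002,0,0,0,0,1],[0.012,-0.002,0,0,0,0,1]]])

```text
clock: 7.53
eef_pos: [0.5972, 0.1188, 0.1206]
tool_rot: [0.089, 0.996, 0.001, -0.006]
ft_force: [-12.1, 1.9, 4.9]
grip_width: -0.0001
```

```bash
python3 - <<'E'
from h import *
st()
E
```

```text
t 7.53 pos [0.5972 0.1188 0.1206] jaw 79.8 z [-0.012  0.003 -1.   ] q [0.19 0.54 0.12 1.17 0.01 0.37] F [-12.1   1.9   4.9] w -0.0001
```

Request:
move_arm(moves=[[[0.003,0,0,0,0,0,1],[0,0,0,0,0,0,1],[-0.06,0,0.02,0,0,0,1],[-0.06,-0.03,0.06,0,0,0,1],[0,-0.03,0.08,0,0,0,1],[0,-0.06,0.06,0,0,0,1],[0,-0.08,0,0,0,0,1],[0,-0.08,0,0,0,0,1]]])

```text
clock: 8.2
eef_pos: [0.5237, -0.0176, 0.228]
tool_rot: [0.08, 0.997, -0.001, -0.018]
ft_force: [0.7, 0.0, -0.5]
grip_width: -0.0
```

```bash
python3 - <<'E'
from h import *
st(); c=grab('scene','s6.png')
cv2.imwrite('pics/s6c.png',cv2.resize(c['pixels'][100:300,180:400,::-1],None,fx=3,fy=3))
E
```

```text
t 8.2 pos [ 0.5237 -0.0176  0.228 ] jaw 80.9 z [-0.036  0.001 -0.999] q [-0.03  0.32  0.08  1.36 -0.    0.13] F [ 0.7  0.  -0.5] w -0.0
```

View pics/s6c.png

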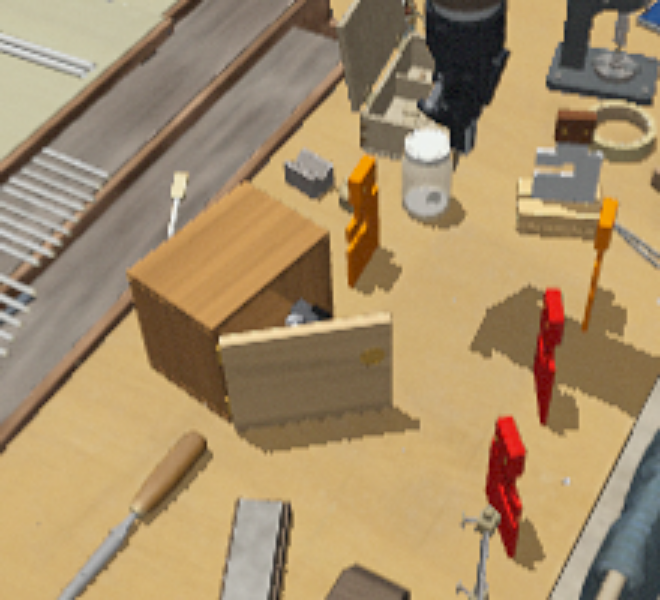

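Request:
move_arm(moves=[[[-0.01,-0.06,0.02,0,-0.07,0.2,-1],[-0.02,-0.07,0.02,0,0,0.2,-1],[-0.02,-0.07,0.02,0,0,0.2,-1],[-0.03,-0.07,0,0,0,0.2,-1],[-0.03,-0.06,0,0,0,0.2,-1],[-0.02,0,0,0,0,0.1,-1],[0,0,0,0,0,0,-1]]])

```text
clock: 8.83
eef_pos: [0.46, -0.2011, 0.2638]
tool_rot: [-0.212, 0.977, -0.007, 0.01]
ft_force: [-0.7, 0.1, 0.3]
grip_width: 0.0832
```

```bash
python3 - <<'E'
from h import *
st(); c=grab('wrist','w7.png'); P=cloud(c)
for lo,hi in [(.15,.18),(.095,.112),(.02,.045)]:
    m=(P[...,2]>lo)&(P[...,2]<hi)&(P[...,0]>.38)&(P[...,0]<.56)&(P[...,1]>-.27)&(P[...,1]<-.11)
    X=P[m]
    if len(X)>5: print(lo,cv2.minAreaRect((X[:,:2]*1000).astype(np.float32)),len(X),X.mean(0))
c=grab('top','t7.png'); cv2.imwrite('pics/t7c.png',cv2.resize(c['pixels'][120:290,180:420,::-1],None,fx=3.3,fy=3.3))
E
```

```text
t 8.83 pos [ 0.46   -0.2011  0.2638] jaw 114.5 z [ 0.023 -0.01  -1.   ] q [-0.41  0.22  0.03  1.36 -0.   -0.84] F [-0.7  0.1  0.3] w 0.0832
0.15 ((461.6041259765625, -188.985107421875), (43.82841873168945, 16.03868865966797), 23.30712890625) 1260 [ 0.4594261  -0.19004935  0.16356371]
0.095 ((436.9499206542969, -199.6709747314453), (19.451282501220703, 6.042477130889893), 22.67760467529297) 182 [ 0.43652584 -0.19990321  0.10610744]
0.02 ((466.9631042480469, -186.7313690185547), (99.76988220214844, 60.283626556396484), 23.19599723815918) 3463 [ 0.4600851  -0.19124912  0.03334481]
```

View pics/w7.png

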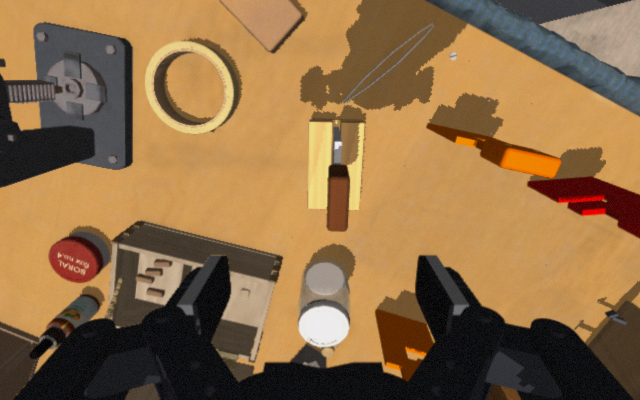

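View pics/t7c.png

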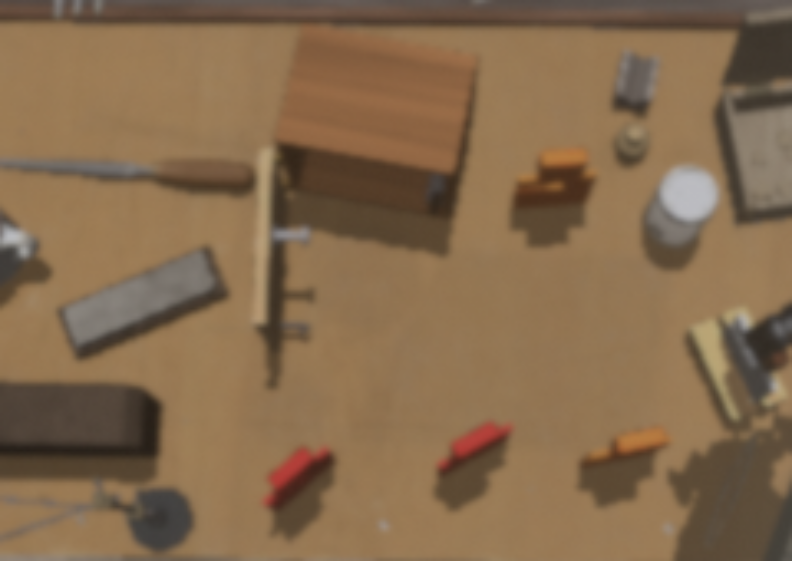

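```bash
python3 - <<'E'
from h import *
c=load('scene'); E=np.linalg.inv(c['extrinsics']); K=np.array([[c['fx'],0,c['cx']],[0,c['fy'],c['cy']],[0,0,1]])
g=np.array([.4616,-.189,.012]);x=np.array([.918,.395,0])
L=np.array([g+a*x+np.array([0,0,z]) for a,z in [(40,67),(-7,67),(-37,67),(0,137)]for a,z in [(a/1000,z/1000)]])
p=cv2.projectPoints(L,cv2.Rodrigues(E[:3,:3])[0],E[:3,3],K,np.array(c['distortion']))[0][:,0]
print(p)
im=cv2.resize(c['pixels'][130:190,340:400,::-1],None,fx=10,fy=10,interpolation=cv2.INTER_NEAREST)
for u,v in p: cv2.circle(im,(int((u-340+.5)*10),int((v-130+.5)*10)),5,(0,0,255),-1)
cv2.imwrite('pics/s7c.png',im)
E
```

```text
[[357.88106059 155.79929752]
 [371.17803046 156.69521966]
 [379.6808063  157.26985806]
 [371.6448287  141.18319281]]
```

View pics/s7c.png

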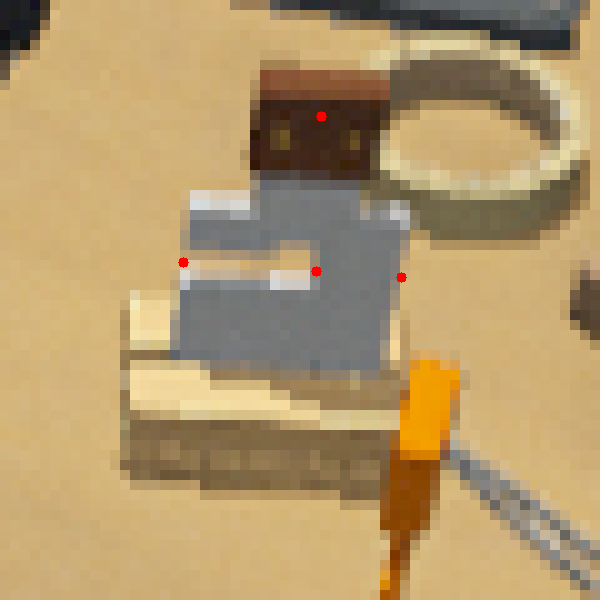

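Request:
move_arm(moves=[[[0.003,0.024,0,0.019,0.044,-0.04,-1],[0,0,-0.05,0,0,0,-1],[0,0,-0.05,0,0,0,-1],[0,0,0,0,0,0,-1]]])

```text
clock: 9.27
eef_pos: [0.4685, -0.1846, 0.2145]
tool_rot: [-0.201, 0.98, -0.002, 0.004]
ft_force: [-1.1, 0.7, -0.3]
grip_width: 0.0853
```

```bash
python3 - <<'E'
from h import *
st()
E
```

```text
t 9.27 pos [ 0.4685 -0.1846  0.2145] jaw 113.2 z [ 0.008 -0.002 -1.   ] q [-0.38  0.26 -0.05  1.26  0.   -0.78] F [-1.1  0.7 -0.3] w 0.0853
```

Request:
move_arm(moves=[[[-0.014,-0.009,-0.02,0.004,0.015,0,-1],[0,0,-0.05,0,0,0,-1],[0,0,-0.03,0,0,0,-1],[0,0,-0.01,0,0,0,-1],[0,0,0,0,0,0,-1]]])

```text
clock: 9.68
eef_pos: [0.4668, -0.1846, 0.1608]
tool_rot: [-0.204, 0.979, -0.001, 0.002]
ft_force: [-0.6, 0.1, -0.4]
grip_width: 0.0854
```

```bash
python3 - <<'E'
from h import *
st(); grab('wrist','w8.png')
E
```

```text
t 9.68 pos [ 0.4668 -0.1846  0.1608] jaw 113.6 z [ 0.004 -0.001 -1.   ] q [-0.38  0.29 -0.14  1.13  0.   -0.79] F [-0.6  0.1 -0.4] w 0.0854
```

View pics/w8.png

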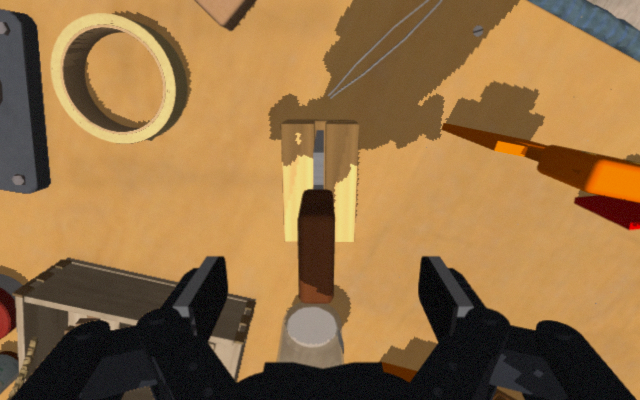

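Request:
move_arm(moves=[[[-0.012,-0.01,-0.02,0,0,0,-1],[-0.004,-0.003,-0.012,0,0,0,-1],[0,0,0,0,0,0,-1]]])

```text
clock: 9.98
eef_pos: [0.4627, -0.1911, 0.1491]
tool_rot: [-0.205, 0.979, -0.003, 0.005]
ft_force: [-0.4, -0.3, -0.1]
grip_width: 0.0856
```

```bash
python3 - <<'E'
from h import *
st()
E
```

```text
t 9.98 pos [ 0.4627 -0.1911  0.1491] jaw 113.7 z [ 0.012 -0.004 -1.   ] q [-0.39  0.29 -0.17  1.09  0.   -0.81] F [-0.4 -0.3 -0.1] w 0.0856
```

Request:
move_arm(moves=[[[-0.002,0.004,-0.004,0.008,0.023,-0.01,-1],[0,0,0,0,0,0,1],[0,0,0,0,0,0,1],[0,0,0,0,0,0,1],[0,0,0,0,0,0,1],[0,0,0,0,0,0,1],[0,0,0,0,0,0,1],[0,0,0,0,0,0,1]]])

```text
clock: 10.65
eef_pos: [0.4649, -0.1893, 0.1512]
tool_rot: [-0.202, 0.979, -0.001, 0.002]
ft_force: [0.7, 0.4, -1.9]
grip_width: 0.0152
```

```bash
python3 - <<'E'
from h import *
st()
E
```

```text
t 10.65 pos [ 0.4649 -0.1893  0.1512] jaw 113.3 z [ 0.005 -0.001 -1.   ] q [-0.39  0.3  -0.16  1.1   0.   -0.79] F [ 0.7  0.4 -1.9] w 0.0152
```

Request:
move_arm(moves=[[[0,0,0.03,0,0,0,1],[0,0,0.05,0,0,0,1],[0,0,0.06,0,0,0,1],[0,0,0.06,0,0,0,1],[0,0,0.03,0,0,0,1],[0,0,0,0,0,0,1]]])

```text
clock: 11.15
eef_pos: [0.46, -0.1879, 0.2658]
tool_rot: [-0.202, 0.979, 0.002, -0.003]
ft_force: [0.9, -0.1, -2.2]
grip_width: 0.0149
```

```bash
python3 - <<'E'
from h import *
st(); grab('wrist','w9.png'); c=grab('top','t9.png'); cv2.imwrite('pics/t9c.png',cv2.resize(c['pixels'][140:260,220:420,::-1],None,fx=4,fy=4))
P=cloud(c)
m=(abs(P[...,2]-.15)<.008)&(P[...,0]>.45)&(P[...,0]<.66)&(P[...,1]>.22)&(P[...,1]<.36)
X=P[m]; print(cv2.minAreaRect((X[:,:2]*1000).astype(np.float32)),len(X))
c=grab('scene','s9.png'); cv2.imwrite('pics/s9c.png',cv2.resize(c['pixels'][100:300,180:400,::-1],None,fx=3,fy=3))
P=cloud(c)
m=(abs(P[...,2]-.15)<.006)&(P[...,0]>.45)&(P[...,0]<.66)&(P[...,1]>.22)&(P[...,1]<.36)
X=P[m]; print(cv2.minAreaRect((X[:,:2]*1000).astype(np.float32)),len(X))
E
```

```text
t 11.15 pos [ 0.46   -0.1879  0.2658] jaw 113.3 z [-0.007  0.002 -1.   ] q [-0.39  0.23  0.05  1.4  -0.   -0.79] F [ 0.9 -0.1 -2.2] w 0.0149
((578.7657470703125, 282.0811767578125), (47.3291130065918, 196.3675079345703), 61.11288833618164) 281
((578.7431030273438, 284.2212829589844), (50.67075729370117, 197.18850708007812), 60.10988998413086) 325
```

View pics/t9c.png

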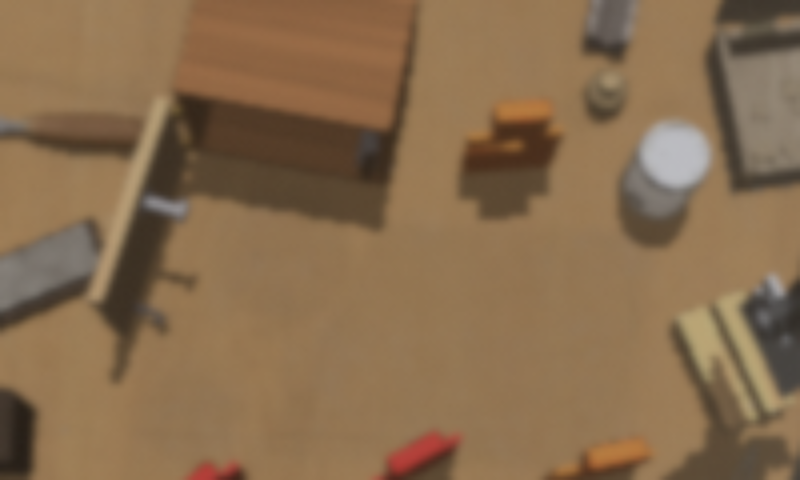

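View pics/s9c.png

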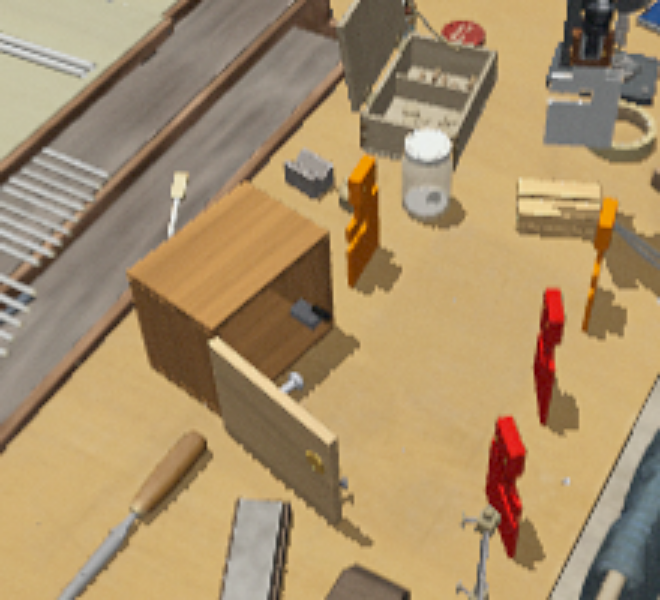

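View pics/w9.png

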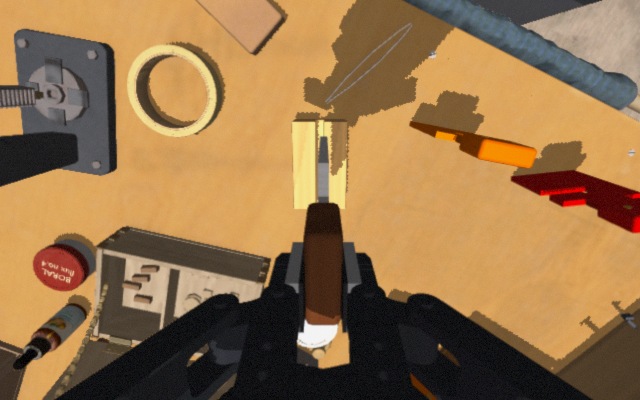

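```bash
python3 - <<'E'
from h import *
hinge=np.array([.6405,.2629])
for n in ['top','scene']:
    c=load(n);P=cloud(c)
    loc=(P[...,:2]-np.array([.6907,.1695]))@np.array([[.984,.178],[-.178,.984]])  # cols: x,y local
    m=(P[...,2]>.143)&(P[...,2]<.156)&(loc[...,0]<-.066)&(loc[...,0]>-.26)&(loc[...,1]>.03)&(loc[...,1]<.15)
    X=P[m]; r=cv2.minAreaRect((X[:,:2]*1000).astype(np.float32)); print(n,r,np.round(cv2.boxPoints(r),1).tolist(),len(X),X[:,2].mean())
    l=cv2.fitLine((X[:,:2]*1000).astype(np.float32),cv2.DIST_HUBER,0,.01,.01).ravel(); print(np.round(l,3),np.degrees(np.arctan2(l[1],l[0])))
    # pin: greyish pixels near predicted pin, z .1-.135
    m=(P[...,2]>.105)&(P[...,2]<.135)&(np.hypot(P[...,0]-.563,P[...,1]-.262)<.05)
    px=c['pixels'].astype(int); sat=px.max(-1)-px.min(-1)
    m2=m&(sat<45)
    v,u=np.nonzero(m2); print(len(u)); 
    for a,b in zip(u,v): print(a,b,np.round(P[b,a],3),px[b,a])
    cv2.imwrite(f'pics/pin_{n}.png',cv2.resize(c['pixels'][170:250,230:300,::-1],None,fx=8,fy=8,interpolation=cv2.INTER_NEAREST))
E
```

```text
top ((562.251708984375, 290.2542419433594), (13.122791290283203, 161.9068603515625), 74.13025665283203) [[482.6000061035156, 306.1000061035156], [638.2999877929688, 261.79998779296875], [641.9000244140625, 274.3999938964844], [486.20001220703125, 318.70001220703125]] 198 0.1486687733108448
[ 9.66000e-01 -2.60000e-01  5.59450e+02  2.91189e+02] -15.057779
82
259 176 [0.61  0.274 0.131] [95 81 61]
259 177 [0.609 0.275 0.125] [82 69 51]
259 178 [0.609 0.276 0.115] [74 61 45]
260 178 [0.611 0.274 0.108] [63 51 38]
258 179 [0.603 0.278 0.124] [94 80 60]
259 179 [0.605 0.276 0.115] [67 55 40]
258 180 [0.6   0.278 0.122] [83 69 51]
259 180 [0.603 0.276 0.113] [64 52 39]
257 181 [0.594 0.279 0.132] [106  90  67]
258 181 [0.598 0.278 0.119] [73 60 44]
257 182 [0.591 0.279 0.13 ] [94 80 59]
258 182 [0.596 0.278 0.115] [68 55 42]
257 183 [0.59  0.28  0.123] [82 69 52]
258 183 [0.593 0.278 0.113] [64 52 39]
257 184 [0.588 0.28  0.119] [73 60 45]
256 185 [0.582 0.282 0.129] [93 79 59]
257 185 [0.586 0.281 0.113] [67 55 41]
256 186 [0.579 0.282 0.126] [82 69 53]
257 186 [0.583 0.281 0.113] [65 55 4
[... 3880 characters left out ...]
.554 0.262 0.121] [104 101  97]
280 229 [0.554 0.257 0.115] [95 92 89]
274 230 [0.565 0.271 0.12 ] [216 207 200]
275 230 [0.562 0.27  0.12 ] [151 156 162]
276 230 [0.56  0.268 0.12 ] [107 100  99]
261 232 [0.599 0.288 0.109] [112  93  71]
266 232 [0.576 0.295 0.131] [117 100  74]
262 233 [0.595 0.289 0.107] [111  95  67]
264 234 [0.586 0.292 0.112] [114  94  71]
269 234 [0.564 0.297 0.133] [117  98  73]
265 235 [0.582 0.293 0.111] [113  94  70]
266 236 [0.578 0.294 0.11 ] [116  98  72]
269 236 [0.565 0.298 0.123] [119  99  75]
267 237 [0.575 0.295 0.108] [114  95  71]
269 237 [0.564 0.299 0.12 ] [121 104  77]
267 238 [0.574 0.296 0.105] [110  92  66]
274 244 [0.545 0.305 0.107] [112  94  69]
```

View pics/pin_top.png

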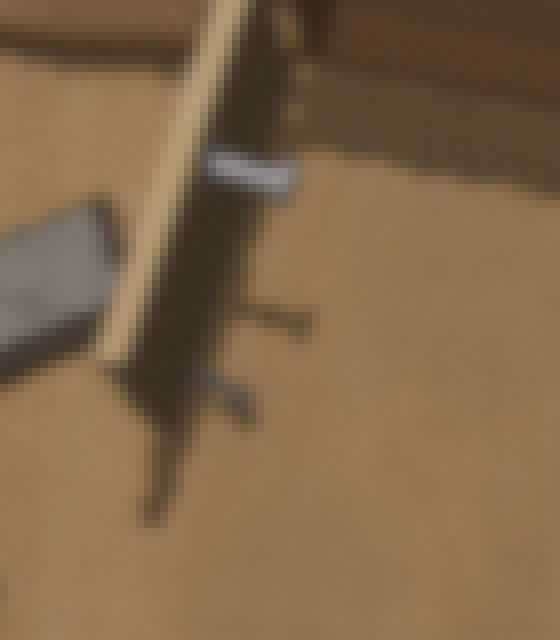

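View pics/pin_scene.png

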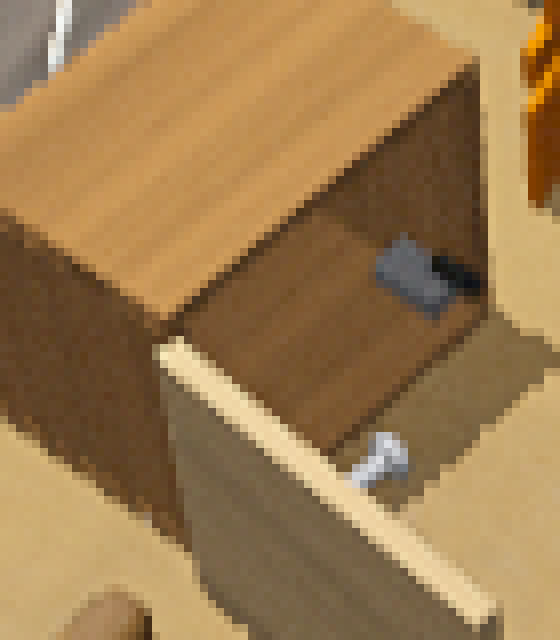

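Request:
move_arm(moves=[[[0.005,0.05,0,0,0,-0.15,1],[0.005,0.07,0,0,0,-0.17,1],[0.005,0.07,0,0,0,-0.17,1],[0.005,0.07,0,0,0,-0.17,1],[0.005,0.07,0,0,0,-0.17,1],[0.005,0.07,0,0,0,-0.17,1],[0.005,0.07,0,0,0,-0.17,1],[0,0.07,0,0,0,-0.12,1]]])

```text
clock: 11.97
eef_pos: [0.4663, 0.0868, 0.2434]
tool_rot: [0.158, 0.987, 0.007, -0.019]
ft_force: [0.6, -0.2, -1.5]
grip_width: 0.015
```

```bash
python3 - <<'E'
from h import *
st()
E
```

```text
t 11.97 pos [0.4663 0.0868 0.2434] jaw 71.8 z [-0.035  0.02  -0.999] q [ 0.17  0.21 -0.03  1.36  0.03  0.49] F [ 0.6 -0.2 -1.5] w 0.015
```

Request:
move_arm(moves=[[[0.01,0.06,0,-0.038,-0.067,0.09,1],[0.015,0.07,0,0,0,0,1],[0.015,0.07,0,0,0,0,1],[0.015,0.07,0,0,0,0,1],[0,0.05,0,0,0,0,1],[0,0,0,0,0,0,1],[0,0,0,0,0,0,1]]])

```text
clock: 12.55
eef_pos: [0.4842, 0.2593, 0.2252]
tool_rot: [0.13, 0.991, -0.007, -0.012]
ft_force: [0.0, 0.2, -2.2]
grip_width: 0.0149
```

```bash
python3 - <<'E'
from h import *
st()
E
```

```text
t 12.55 pos [0.4842 0.2593 0.2252] jaw 75.1 z [-0.026 -0.012 -1.   ] q [0.49 0.37 0.14 1.37 0.   0.75] F [ 0.   0.2 -2.2] w 0.0149
```

Request:
move_arm(moves=[[[0.012,0.025,-0.02,0.023,-0.05,-0.01,1],[0.01,0.02,-0.02,0,0,0,1],[0,0,-0.015,0,0,0,1],[0,0,0,0,0,0,1],[0,0,0,0,0,0,1]]])

```text
clock: 12.97
eef_pos: [0.4922, 0.2777, 0.1894]
tool_rot: [0.134, 0.991, -0.005, -0.005]
ft_force: [0.7, -0.1, -2.0]
grip_width: 0.015
```

```bash
python3 - <<'E'
from h import *
st()
E
```

```text
t 12.97 pos [0.4922 0.2777 0.1894] jaw 74.6 z [-0.012 -0.008 -1.   ] q [ 0.51  0.41  0.1   1.28 -0.    0.78] F [ 0.7 -0.1 -2. ] w 0.015
```

Request:
move_arm(moves=[[[0,0.014,0.001,0.015,-0.023,0,1],[0,0.01,0.001,0,0,0,1],[0,0,0,0,0,0,1]]])

```text
clock: 13.22
eef_pos: [0.4923, 0.2882, 0.1905]
tool_rot: [0.135, 0.991, -0.0, -0.0]
ft_force: [-0.0, 0.2, -1.5]
grip_width: 0.015
```

```bash
python3 - <<'E'
from h import *
st()
for n in ['scene','top']:
    c=grab(n,n+'10.png'); cv2.imwrite(f'pics/{n}10c.png',cv2.resize(c['pixels'][170:250,230:320,::-1] if n=='scene' else c['pixels'][160:240,210:300,::-1],None,fx=8,fy=8,interpolation=cv2.INTER_CUBIC))
c=grab('wrist','wrist10.png')
E
```

```text
t 13.22 pos [0.4923 0.2882 0.1905] jaw 74.4 z [-0. -0. -1.] q [ 0.53  0.41  0.1   1.27 -0.    0.8 ] F [-0.   0.2 -1.5] w 0.015
```

View pics/scene10c.png

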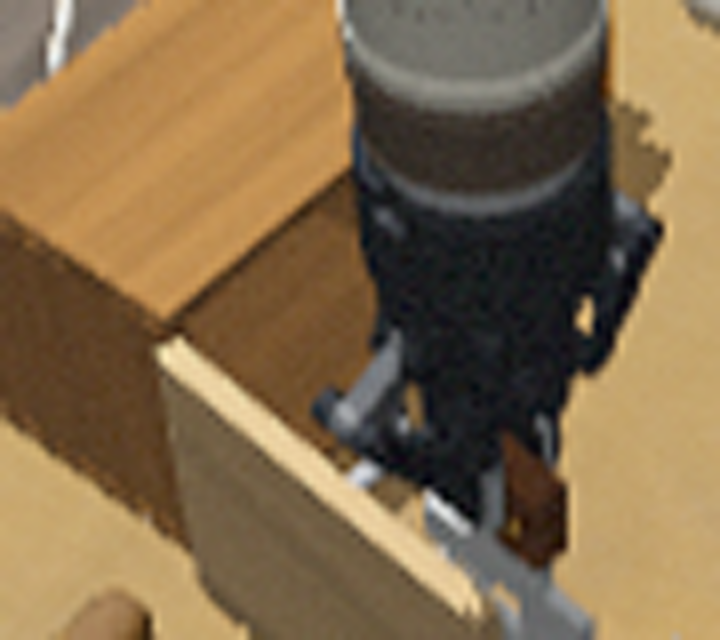

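View pics/top10c.png

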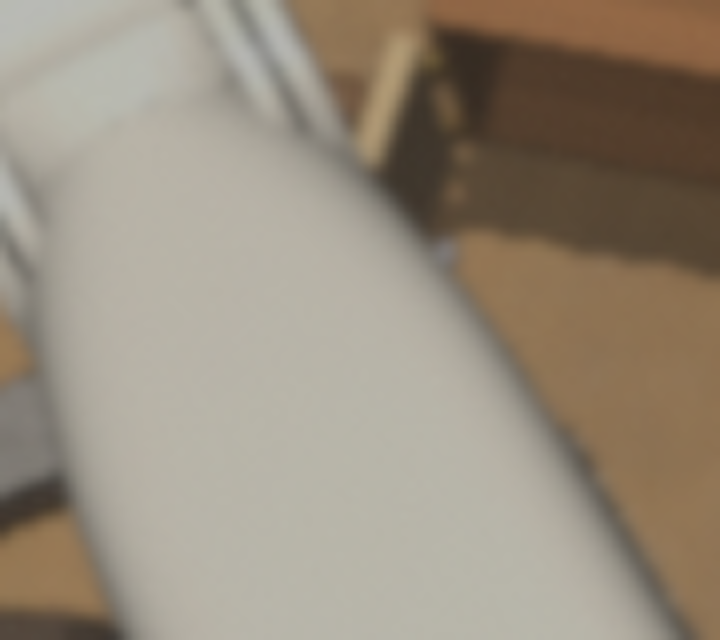

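View pics/wrist10.png

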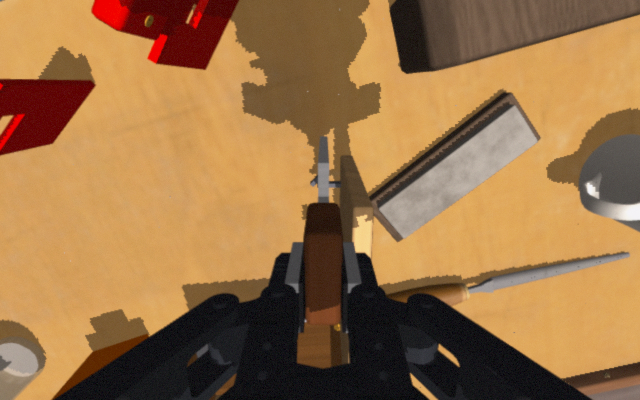

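```bash
python3 - <<'E'
from h import *
c=load('wrist');P=cloud(c)
n=np.array([-.264,-.9645]); t=np.array([.9645,-.264]); pin=np.array([.5655,.271])
a=(P[...,:2]-pin)@n; b=(P[...,:2]-pin)@t; z=P[...,2]
m=(z>.142)&(z<.155)&(b>-.13)&(b<.05)&(a>-.05)&(a<-.005); 
print('door top a',np.percentile(a[m],[2,50,98]),'b',np.percentile(b[m],[2,98]),'z',z[m].mean(),m.sum())
m=(z>.138)&(z<.15)&(b>-.16)&(b<-.03)&(abs(a)<.012)
print('plate top a',np.percentile(a[m],[2,50,98]),'b',np.percentile(b[m],[2,98]),'z',np.percentile(z[m],[5,50,95]),m.sum())
m=(z>.18)&(z<.22)&(b>-.12)&(b<-.03)&(abs(a)<.012)
print('grip top a',np.percentile(a[m],[2,50,98]),'b',np.percentile(b[m],[2,98]),'z',np.percentile(z[m],[5,50,95]),m.sum())
c=load('scene');P=cloud(c)
a=(P[...,:2]-pin)@n; b=(P[...,:2]-pin)@t; z=P[...,2]
m=(b>-.13)&(b<-.03)&(abs(a)<.015)&(z>.1)
v,u=np.nonzero(m)
for lo in np.arange(.10,.22,.01):
    k=m&(z>lo)&(z<lo+.01)
    if k.sum(): print(round(lo,2),k.sum(),'b',b[k].min().round(3),b[k].max().round(3),'a',np.median(a[k]).round(3))
E
```

```text
door top a [-0.02589345 -0.01988182 -0.01401624] b [-0.09114219  0.01274203] z 0.1487303975542495 1097
plate top a [-0.00098505  0.00175912  0.00453869] b [-0.11533308 -0.09609697] z [0.14311145 0.14596458 0.14741396] 428
grip top a [-0.01089881  0.00112891  0.0112409 ] b [-0.100382   -0.05942896] z [0.18758023 0.20375413 0.21646966] 5768
0.1 32 b -0.117 -0.044 a -0.001
0.11 23 b -0.116 -0.041 a -0.001
0.12 32 b -0.115 -0.038 a -0.001
0.13 43 b -0.115 -0.039 a -0.001
0.14 52 b -0.117 -0.04 a -0.001
0.15 12 b -0.097 -0.07 a -0.002
0.16 11 b -0.101 -0.078 a -0.005
0.17 18 b -0.1 -0.08 a -0.005
0.18 25 b -0.101 -0.082 a -0.006
0.19 27 b -0.101 -0.07 a -0.006
0.2 64 b -0.101 -0.072 a 0.003
0.21 17 b -0.087 -0.074 a 0.011
```

Request:
move_arm(moves=[[[0.04,-0.011,0,0,0,0.01,1],[0.02,-0.005,0,0,0,0,1],[0,0,0,0,0,0,1]]])

```text
clock: 13.62
eef_pos: [0.5228, 0.2799, 0.1919]
tool_rot: [0.132, 0.991, -0.0, 0.0]
ft_force: [0.3, -0.4, -1.6]
grip_width: 0.0151
```

```bash
cat >> h.py <<'E'
def rel():
    o=st(); n=np.array([-.264,-.9645]); t=np.array([.9645,-.264]); d=o['eef_pos'][:2]-np.array([.5655,.271])
    print('seat: along',round(d@t-.0034,4),'off',round(d@n,4),'dz over hung',round(o['eef_pos'][2]-.1825,4))
E
python3 - <<'E'
from h import *
rel()
E
```

```text
t 13.62 pos [0.5228 0.2799 0.1919] jaw 74.8 z [ 0.001 -0.    -1.   ] q [ 0.49  0.45  0.17  1.29 -0.    0.76] F [ 0.3 -0.4 -1.6] w 0.0151
seat: along -0.047 off 0.0027 dz over hung 0.0094
```

Request:
move_arm(moves=[[[0.012,-0.003,-0.005,0,0,0,1],[0.01,-0.002,-0.002,0,0,0,1],[0,0,0,0,0,0,1]]])

```text
clock: 13.87
eef_pos: [0.5344, 0.2771, 0.1883]
tool_rot: [0.133, 0.991, 0.0, 0.0]
ft_force: [-0.8, 0.0, -2.0]
grip_width: 0.0153
```

```bash
python3 - <<'E'
from h import *
rel()
E
```

```text
t 13.87 pos [0.5344 0.2771 0.1883] jaw 74.8 z [ 0.  0. -1.] q [0.48 0.47 0.19 1.3  0.   0.74] F [-0.8  0.  -2. ] w 0.0153
seat: along -0.035 off 0.0023 dz over hung 0.0058
```

Request:
move_arm(moves=[[[0.005,-0.001,0.004,0,0,0,1],[0.015,-0.004,0.001,0,0,0,1],[0.015,-0.004,0,0,0,0,1],[0,0,0,0,0,0,1]]])

```text
clock: 14.2
eef_pos: [0.5525, 0.2724, 0.1908]
tool_rot: [0.132, 0.991, -0.0, -0.0]
ft_force: [-0.3, -0.0, -1.8]
grip_width: 0.0149
```

```bash
python3 - <<'E'
from h import *
rel()
E
```

```text
t 14.2 pos [0.5525 0.2724 0.1908] jaw 74.8 z [-0.001 -0.    -1.   ] q [0.46 0.5  0.25 1.32 0.   0.72] F [-0.3 -0.  -1.8] w 0.0149
seat: along -0.0164 off 0.0021 dz over hung 0.0083
```

Request:
move_arm(moves=[[[0.016,-0.004,-0.001,0,0,0,1],[0.014,-0.004,0,0,0,0,1],[0,0,0,0,0,0,1]]])

```text
clock: 14.45
eef_pos: [0.5693, 0.268, 0.1903]
tool_rot: [0.132, 0.991, -0.0, -0.0]
ft_force: [-0.1, 0.6, -1.2]
grip_width: 0.0147
```

```bash
python3 - <<'E'
from h import *
rel()
E
```

```text
t 14.45 pos [0.5693 0.268  0.1903] jaw 74.8 z [-0. -0. -1.] q [0.44 0.52 0.29 1.34 0.   0.71] F [-0.1  0.6 -1.2] w 0.0147
seat: along 0.0011 off 0.0018 dz over hung 0.0078
```

Request:
move_arm(moves=[[[-0.002,0,-0.008,0,0,0,1],[0,0,-0.006,0,0,0,1],[0,0,0,0,0,0,1]]])

```text
clock: 14.7
eef_pos: [0.5688, 0.2677, 0.1822]
tool_rot: [0.133, 0.991, -0.0, -0.001]
ft_force: [-0.2, 0.3, -2.0]
grip_width: 0.0149
```

```bash
python3 - <<'E'
from h import *
rel()
E
```

```text
t 14.7 pos [0.5688 0.2677 0.1822] jaw 74.8 z [-0.001  0.    -1.   ] q [0.44 0.53 0.27 1.32 0.   0.71] F [-0.2  0.3 -2. ] w 0.0149
seat: along 0.0006 off 0.0023 dz over hung -0.0003
```

Request:
move_arm(moves=[[[0,0,-0.003,0,0,0,1],[0,0,0,0,0,0,1]]])

```text
clock: 14.87
eef_pos: [0.5688, 0.2679, 0.1822]
tool_rot: [0.132, 0.991, 0.0, 0.0]
ft_force: [-0.2, -0.4, -2.0]
grip_width: 0.0152
```

```bash
python3 - <<'E'
from h import *
rel(); c=grab('scene','s12.png'); cv2.imwrite('pics/s12c.png',cv2.resize(c['pixels'][170:250,230:320,::-1],None,fx=8,fy=8,interpolation=cv2.INTER_CUBIC))
E
```

```text
t 14.87 pos [0.5688 0.2679 0.1822] jaw 74.8 z [ 0.001  0.001 -1.   ] q [0.44 0.53 0.27 1.31 0.   0.71] F [-0.2 -0.4 -2. ] w 0.0152
seat: along 0.0006 off 0.0021 dz over hung -0.0003
```

View pics/s12c.png

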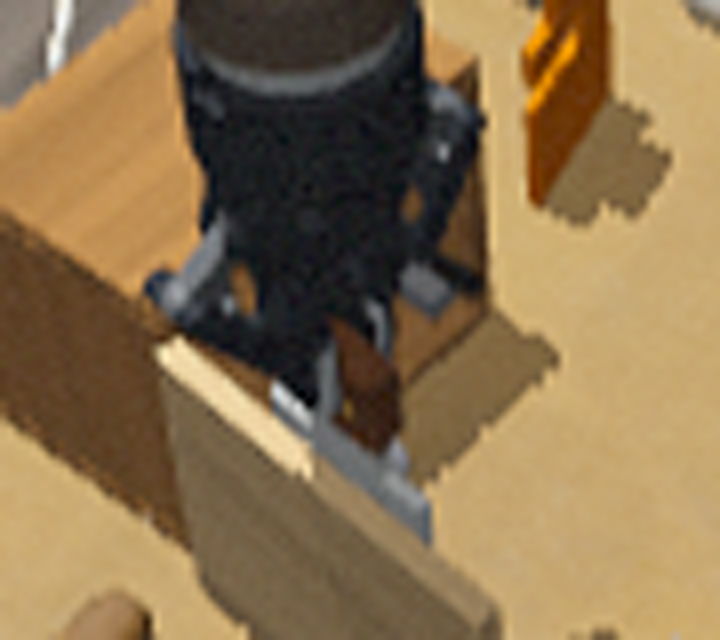

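Request:
move_arm(moves=[[[0,0,-0.005,0,0,0,1],[0,0,0,0,0,0,1]]])

```text
clock: 15.08
eef_pos: [0.569, 0.2683, 0.1822]
tool_rot: [0.132, 0.991, 0.001, 0.002]
ft_force: [0.6, 0.8, -1.1]
grip_width: 0.0151
```

```bash
python3 - <<'E'
from h import *
rel()
E
```

```text
t 15.08 pos [0.569  0.2683 0.1822] jaw 74.8 z [ 0.004  0.002 -1.   ] q [0.44 0.52 0.27 1.31 0.   0.71] F [ 0.6  0.8 -1.1] w 0.0151
seat: along 0.0007 off 0.0017 dz over hung -0.0003
```

Request:
move_arm(moves=[[[0,0,0,0,0,0,0.3],[0,0,0,0,0,0,0.3],[0,0,0,0,0,0,0.3],[0,0,0,0,0,0,0.3],[0,0,0,0,0,0,0.3]]])

```text
clock: 15.5
eef_pos: [0.569, 0.2689, 0.1824]
tool_rot: [0.132, 0.991, 0.002, 0.002]
ft_force: [-0.0, -0.1, 0.0]
grip_width: 0.0296
```

```bash
python3 - <<'E'
from h import *
rel(); c=grab('wrist','w13.png')
E
```

```text
t 15.5 pos [0.569  0.2689 0.1824] jaw 74.8 z [ 0.005  0.003 -1.   ] q [0.44 0.52 0.27 1.31 0.   0.71] F [-0.  -0.1  0. ] w 0.0296
seat: along 0.0005 off 0.0011 dz over hung -0.0001
```

View pics/w13.png

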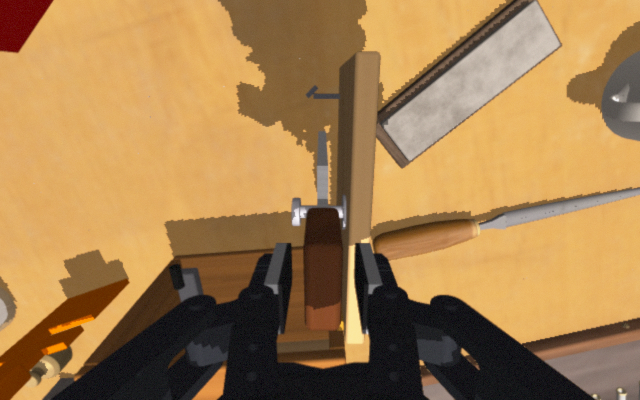

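The plate is hanging with its slot over the pin, the head is visible at (297,212), and both pads are clear of the block. Now I withdraw upward.

Request:
move_arm(moves=[[[0,0,0.03,0,0,0,0.3],[0,0,0.05,0,0,0,0.3],[0,0,0.06,0,0,0,0.3],[-0.02,-0.02,0.06,0,0,0,0.3],[-0.06,-0.06,0.03,0,0,0,0.3],[-0.06,-0.06,0,0,0,0,0.3],[-0.06,-0.06,0,0,0,0,0.3],[-0.04,-0.06,0,0,0,0,0.3]]])

```text
clock: 16.22
eef_pos: [0.4488, 0.1414, 0.2941]
tool_rot: [0.128, 0.992, 0.001, 0.0]
ft_force: [1.2, -0.9, 0.2]
grip_width: 0.0301
```

Request:
move_arm(moves=[[[0,-0.08,0,0,0,0,0.3],[0,-0.08,0,0,0,0,0.3],[0,-0.08,0,0,0,0,0.3],[0,-0.06,0,0,0,0,0.3],[0,0,0,0,0,0,0.3],[0,0,0,0,0,0,0.3]]])

```text
clock: 16.72
eef_pos: [0.4416, -0.0188, 0.2969]
tool_rot: [0.129, 0.992, 0.0, 0.003]
ft_force: [-0.5, 1.2, 0.0]
grip_width: 0.03
```

```bash
python3 - <<'E'
from h import *
st(); c=grab('scene','s14.png'); cv2.imwrite('pics/s14c.png',cv2.resize(c['pixels'][140:300,180:360,::-1],None,fx=4,fy=4,interpolation=cv2.INTER_CUBIC))
t=grab('top','t14.png'); cv2.imwrite('pics/t14c.png',cv2.resize(t['pixels'][120:290,140:470,::-1],None,fx=2.4,fy=2.4,interpolation=cv2.INTER_CUBIC))
n=np.array([-.264,-.9645]); tt=np.array([.9645,-.264]); pin=np.array([.5655,.271])
for nm,cc in (('top',t),('scene',c)):
    P=cloud(cc); a=(P[...,:2]-pin)@n; b=(P[...,:2]-pin)@tt; z=P[...,2]
    m=(z>.185)&(z<.205)&(abs(a)<.02)&(abs(b)<.05); print(nm,'grip top',np.median(a[m]),np.median(b[m]),np.median(z[m]),b[m].min(),b[m].max(),m.sum())
    for lo in (.06,.13,.17):
        m=(z>lo)&(z<lo+.02)&(abs(a)<.012)&(abs(b)<.05)
        if m.sum(): print(lo,np.median(a[m]),b[m].min(),b[m].max(),m.sum())
    m=(z>.143)&(z<.152)&(b>-.1)&(b<.02)&(a<-.008)&(a>-.04); X=P[m]
    l=cv2.fitLine((X[:,:2]*1000).astype(np.float32),cv2.DIST_HUBER,0,.01,.01).ravel(); print('door dir',np.degrees(np.arctan2(l[1],l[0])))
    m=(z>.008)&(z<.04)&(P[...,0]>.44)&(P[...,0]<.61)&(P[...,1]>.325)&(P[...,1]<.51); X=P[m]; print('stone',cv2.minAreaRect((X[:,:2]*1000).astype(np.float32)),z[m].max())
E
```

```text
t 16.72 pos [ 0.4416 -0.0188  0.2969] jaw 75.1 z [ 0.005 -0.    -1.   ] q [-0.04  0.1  -0.02  1.44 -0.    0.22] F [-0.5  1.2  0. ] w 0.03
top grip top 0.000323067361835676 0.0035198681656734452 0.1942522386666028 -0.016992116251124706 0.025883813744565914 86
0.06 0.00202652174112365 -0.03916646275999209 0.037600634216532126 25
0.13 0.00047254232063177515 -0.04905963210073444 0.04192355628174137 33
0.17 0.006571446750302774 -0.017841469463989307 0.02599037636977758 33
door dir -12.624268
stone ((527.429931640625, 413.7076416015625), (160.6192626953125, 130.80604553222656), 82.26016998291016) 0.03567949454409347
scene grip top -0.0026179018816792163 0.0006676358831921628 0.19373966900904782 -0.01776865894023088 0.026865854987419693 94
0.13 -0.002612197824425799 -0.03627093677465223 0.04250073909444282 75
0.17 -0.00725278961190397 -0.017898486775129285 0.025605496597919802 65
door dir -15.168039
stone ((524.884765625, 405.33953857421875), (54.48554992675781, 167.41909790039062), 24.530710220336914) 0.033840097813055414
```

View pics/s14c.png

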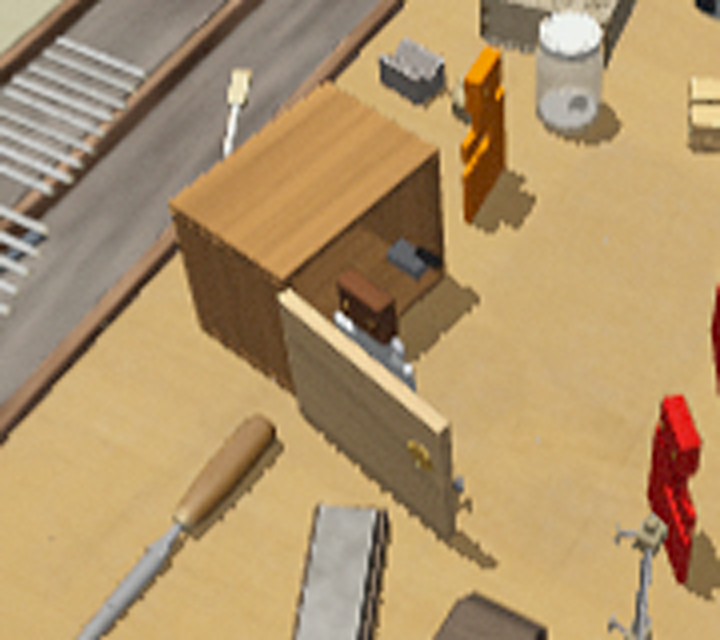

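View pics/t14c.png

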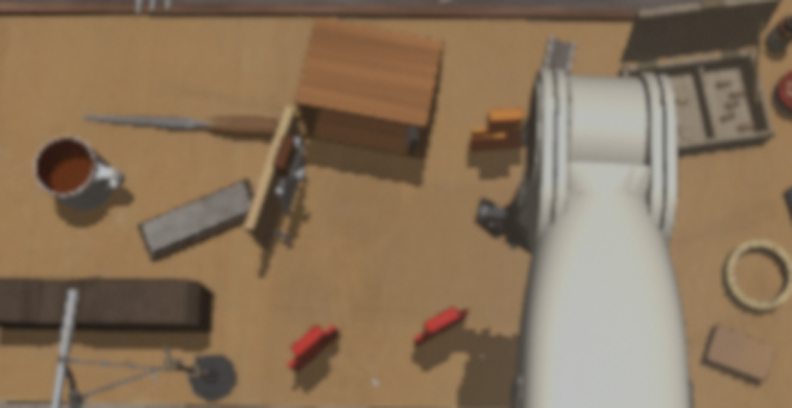

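Request:
move_arm(moves=[[[0,0,0,0,0,0,0.3],[0,0,0,0,0,0,0.3],[0,0,0,0,0,0,0.3],[0,0,0,0,0,0,0.3],[0,0,0,0,0,0,0.3],[0,0,0,0,0,0,0.3]]])

```text
clock: 17.32
eef_pos: [0.4425, -0.0122, 0.2962]
tool_rot: [0.123, 0.992, 0.001, 0.002]
ft_force: [-0.1, 0.5, 0.7]
grip_width: 0.0301
```

```bash
python3 - <<'E'
from h import *
a=load('scene')['pixels'].astype(int)[170:250,230:300]; c=grab('scene','s15.png')['pixels'].astype(int)[170:250,230:300]
print('change',abs(a-c).mean(),abs(a-c).max()); st(); print(job_done())
E
```

```text
change 2.050952380952381 20
t 17.37 pos [ 0.4425 -0.0123  0.2962] jaw 75.8 z [ 0.004  0.001 -1.   ] q [-0.03  0.11 -0.02  1.44  0.    0.22] F [-0.2  0.3 -0.3] w 0.0298
the job is handed in; nothing more can be done
None
```

The slotted plate now hangs on the door pin, the door is wide open, and the oil stone lies flat to the left of the door. I handed the job in at about 17 s; no verdict is reported.

I lifted the stone clear, pressed the door near its free edge with about 12 N until the catch let go, and took the plate from its stand. I slid the plate over the pin about 8 mm high, lowered it, released it, and withdrew the arm.

**Last checks:**
- **Door:** the scene camera puts it at -15.2° in the world frame, against a predicted -15.3° for wide open.
- **Plate:** it is upright and released. Its seat is about 0–4 mm sideways from the pin and within 3 mm of mid-pin. The grip top measured 2 mm below the expected 196 mm; it had also read about 1.4 mm low in the stand.
- **Oil stone:** it is flat at (0.525, 0.405), about 12 mm clear of the door by calculation.
- **At rest:** two pictures about 0.6 s apart showed only small pixel differences around the plate. The arm was touching nothing, with wrist force near zero.
- **Other loose things:** I never touched any of them. At the end I only looked them over in the pictures, and the arm hid the jar and the brass weight from the top camera.

**Disagreement:** in the last check, the top camera's door angle (-12.6°) and stone outline did not fit. I put that down to masks that picked up neighbouring things. The earlier top-camera door reading, -15.1°, agreed with the scene camera.

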